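# Nudge the stage plate onto its locating pins

### The arm

A 6-joint arm with a two-finger parallel gripper is mounted at the origin on the work surface. World frame = base frame: x ahead of the robot, y to its left, z up, the work surface at z = 0. Lengths are in mm, angles in rad, forces in N, time in s.
With the tool pointing down it reaches from about 300 to 875 mm from the base axis. Payload 6.4 kg.
Tool frame: the origin (TCP) lies between the finger pads; the fingertips stand 17 mm ahead of it and the grasp point (between the pads) lies 2 mm behind it; x points along the fingers, z is the direction in which the jaws open and shut, and the axes are right-handed (so a half turn about x gives the same grasp; the last joint's range is limited). The gripper opens to 88 mm and grips with 3 to 60 N. Pads are 18 mm wide; open, the fingers measure 123 mm over their backs; the gripper's body (75 mm by 187 mm) begins 45 mm behind the grasp point.
Start: joints at [1.055, 0.181, 1.607, -0, 1.354, -0.206], TCP at [175.288, 547.645, 255.714] pointing down, gripper open.
Joint ranges: [-2.99, 2.99], [-0.89, 2.07], [0.3, 2.58], [-1.14, 4.28], [0, 2.63], [-3.12, 3.12]. Speed limits (rad/s): [2.57, 2.57, 3.01, 3.14, 3.14, 3.14].

### API

Orientations are given as a rotation vector (axis times angle).
In Python, from rig import robot, vision gives the robot as it stands. The module is installed in compiled form; this text tells all that it offers.
- The arm moves only by the shell command python3 -m pendant 'ROWS' [FORCE]. ROWS is JSON, a list of rows, each an object with "turn": the turn, a rotation vector about the tool's x, y, z in degrees, a list of three; "slide": the shift along the tool's x, y, z in m, a list of three; "claw": the opening, from 0 (shut) to 1 (fully open). A call has 1 to 12 rows; each row shifts and turns the pose as measured when the row begins, along the tool's axes as they then stand; what a row does not reach is not made up. A row lasts 1/12 s, in which the tool goes at most 41.7 mm and 7.16 degrees, less where a joint would pass 70% of its speed; a pose out of reach is approached as far as the arm can. A call is refused whole if a number of a shift passes 0.0417 or a number of a turn 7.16, either way. A call with a gripper value outside its range is refused whole. The fingers move at their own pace and stop on an object; FORCE is the grip in N (left out, the last holds). Time passes only in rows, so rows that do not move let the fingers close. It gives the time, the measured TCP pose, the force and the opening at its end, in the units of the state.
- robot.observe(): the state, without advancing time (a new reading comes with each control period).
- vision.snapshot(name): name is "scene" or "top" or "wrist"; returns (picture, depth): 384x512x3 uint8, blue, green, red; 384x512 float32, mm along the optical axis (not along the pixel's ray), 0 where there is no reading.
- vision.get_calibration(name): a dict with "intrinsics" (3x3 intrinsics, pixels), "dist_coeffs" ([k1, k2, p1, p2, k3] as OpenCV has them; the pictures are not rectified), "R" (3x3) and "t" (3): a world point X has camera coordinates R X + t. Camera axes: x right, y down, z forward; pixel columns grow to the right and rows downward; lengths in mm; the calibration is good to about 2 mm. A picture is of the moment at which its call begins: read the wrist's pose just before it. get_calibration takes no time and is no camera call; for the wrist camera it gives the pose at the moment of the call.
- robot.job_done(): hands the job in, once; it reports no verdict.
The state is a dict: "time_s": time; "qpos": joint angles; "joint_velocities": joint speeds; "tau": joint torques, N m; "tool_pos": TCP position; "orientation": TCP orientation; "force": force on the tool from outside, world axes, zero at the start; "ft_torque": the same for the moment, N m; "opening": finger opening in mm.
Only numpy, scipy, OpenCV 4.12 (cv2) and the standard library are available. Lean on these libraries where they do the work, as an engineer would, in place of code of your own. Each camera call takes 0.05 s, during which the arm holds its last target.

### The job

The dark grey stage plate is lying crooked on top of the two locating pins of the white light base. Without picking it up, nudge it sideways with the fingers until both of its round holes drop over the two pins and it lies flat on the base, then back off. Leave the vials, dishes, jar and forceps where they are.

Things in the scene. Friction and masses are not known exactly. Their poses are not given: they have to be found in the camera images.
- light_base: white microscope light base, a fixed slab 220 (x) x 300 (y) x 40 mm (z). Origin: centre of its underside, on the bench; z up, x away from the robot (turned up to 0.35 rad). Thin black L-shaped marks on its top lie 4 mm outside the corners of the seated plate. Two pins stand on its top at x = -38, y = +65 and -65 mm. Seated, the plate's centre and axes agree with the base's.
- stage_plate: loose dark grey plate 130 (x) x 200 (y) x 8 mm (z), 0.3 to 0.5 kg, with a 61 mm square window in its middle and two round 11 mm through holes at x = -38, y = +65 and -65 mm. Origin: centre of its underside. A few newtons on its edge slide it. At the start it rests on the pin tips and on its far (+x) edge, sloping about 0.08 rad, near edge some 11 mm off the base.
- pin_left (a point): tip of the base's left (+y) fixed steel pin, 47 mm above the bench, hidden under the plate at the start. The pin is 8 mm in diameter for 3 mm above the base's top, then tapers to a 3.6 mm tip 7 mm above the top.
- pin_right (a point): tip of the base's right (-y) pin, the same as the left one
- hole_left (a point): centre of the plate's left (+y) round hole, at the plate's underside. The plate starts 11 to 21 mm too near the robot along the base's x, up to 20 mm off to either side along the base's y, and turned up to 0.13 rad. Once both holes have dropped over the pins, the plate's underside lies on the base's top and the pins stop it from sliding on.
- hole_right (a point): centre of the plate's right (-y) round hole, at the plate's underside
- vial_a: bystander, leave alone: amber glass vial with white cap, 23 mm across, 36 mm tall, standing on the light base near its far left corner; origin at the centre of its underside
- vial_b: bystander, leave alone: a second such vial, 23 mm across, 36 mm tall, on the light base near its far right corner; origin at the centre of its underside
- dish_stack: bystander, leave alone: stack of three closed petri dishes, 90 mm across, 44 mm tall, on the bench left of the light base; origin at the centre of its underside
- culture_jar: bystander, leave alone: glass culture jar with white cap, 64 mm across, 95 mm tall, on the bench right of the light base; origin at the centre of its underside
- forceps: bystander, leave alone: steel forceps lying flat, about 150 mm long, 16 mm wide, 8 mm high, on the bench between robot and light base; origin at the centre of its underside
Mind the look-alikes: they are no part of the job. Several things have the shape of the stage_plate; the one meant has the colours described above.

How it is judged:
By the outcome, as a careful person would: the job done as asked, in the order asked, and still so for the second after the job is handed in, with the robot touching nothing.
It also fails if it takes over 70 s, if anything falls off the work surface, if the arm or the gripper's body presses on something with over 40 N, if the wrist force passes 120 N, or if a joint passes its speed limit or range.

## Working session

There is one attempt and no reset: what is moved stays moved. The work goes in short steps, Python scripts to look and compute and a shell command to move; the robot and the scene stay as the last step left them, time stands still between calls to the robot, and variables do not carry over. Pictures are saved under pics/ and viewed, and the job is handed in when it is done.

```bash
mkdir -p pics; python3 - <<'E'
from rig import robot, vision
import cv2,numpy as np
s=robot.observe(); print(s)
for n in("scene","top","wrist"):
    c=vision.get_calibration(n); im,d=vision.snapshot(n); cv2.imwrite(f"pics/{n}0.png",im); np.savez(f"pics/{n}0.npz",im=im,d=d,**{k:np.array(v) for k,v in c.items()})
    print(n,c)
E
```

```text
{'time_s': 0.0, 'qpos': array([ 1.05470728e+00,  1.81536071e-01,  1.60801396e+00,  1.88557218e-05,
        1.35376250e+00, -2.06281946e-01]), 'joint_velocities': array([ 7.53619059e-05, -1.67342757e-03,  2.07157604e-03, -1.16237686e-03,
       -7.89423205e-04,  1.39886618e-04]), 'tau': array([-6.90811084e-04, -4.33883142e+01, -3.41843390e+01,  7.01386901e-02,
        3.87546548e-02, -9.33680167e-05]), 'tool_pos': array([175.01852845, 547.19040573, 254.81001614]), 'orientation': array([-0.97881287,  1.34160051,  0.97766606]), 'force': array([-0.51237194,  0.5373913 ,  0.22330743]), 'ft_torque': array([0.00652477, 0.0253663 , 0.03460027]), 'opening': 87.86340159945277}
scene {'intrinsics': array([[358.70402199,   0.        , 265.13503062],
       [  0.        , 358.70402199, 186.95042638],
       [  0.        ,   0.        ,   1.        ]]), 'dist_coeffs': array([-0.08484735,  0.        ,  0.        ,  0.        ,  0.        ]), 'R': array([[ 0.51743941,  0.85570947, -0.0042148 ],
       [ 0.53980834, -0.33023086, -0.77430907],
       [-0.66397546,  0.39838285, -0.63279357]]), 't': arr
[... 298 characters left out ...]
  0.        ]), 'R': array([[-0.02424016, -0.99965384,  0.01022776],
       [-0.98401724,  0.0220531 , -0.17670236],
       [ 0.17641564, -0.01434759, -0.98421119]]), 't': array([-101.60282605,  462.3735754 , 1327.19196464])}
wrist {'intrinsics': array([[305.27769529,   0.        , 255.30974918],
       [  0.        , 305.27769529, 192.48870898],
       [  0.        ,   0.        ,   1.        ]]), 'dist_coeffs': array([-0.06326927,  0.        ,  0.        ,  0.        ,  0.        ]), 'R': array([[ 0.30388085,  0.95270763, -0.0021449 ],
       [ 0.91609544, -0.29158319,  0.27522426],
       [ 0.26158284, -0.08560032, -0.96137766]]), 't': array([-574.76525035,  -39.76868125,  389.79291217])}
```

View pics/top0.png

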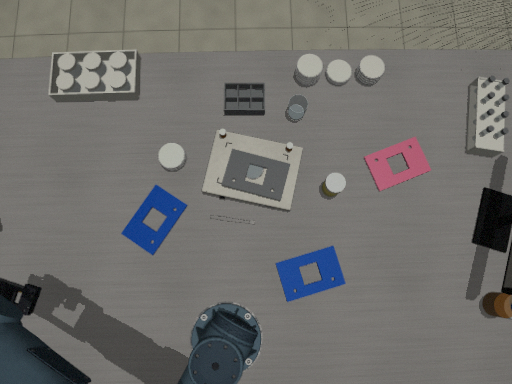

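View pics/scene0.png

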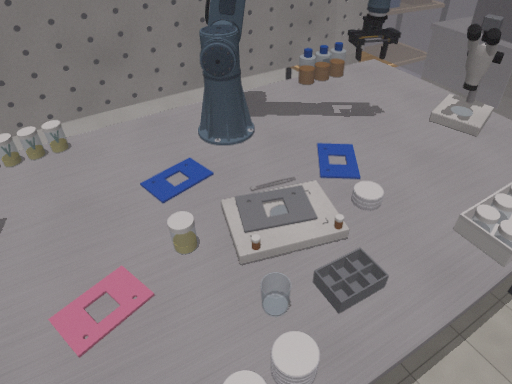

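View pics/wrist0.png

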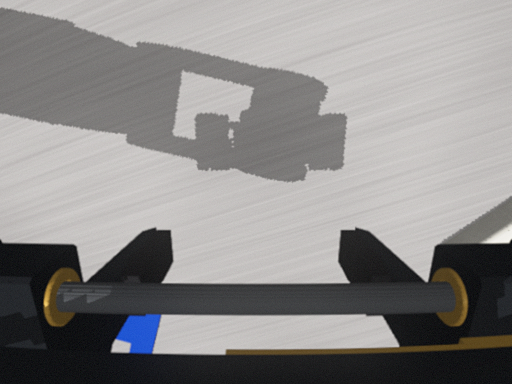

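Four plates have the shape: the dark grey one on the white base at top (256,175), blue ones at (155,220) and (310,273), and a pink one at (397,163). Only the one at (256,175) is dark grey and lies on the base. I'll confirm it in a crop.

```bash
python3 - <<'E'
import cv2,numpy as np
a=cv2.imread("pics/top0.png")[120:220,190:320]; cv2.imwrite("pics/topcrop0.png",cv2.resize(a,None,fx=6,fy=6,interpolation=cv2.INTER_CUBIC))
a=cv2.imread("pics/scene0.png")[170:270,210:360]; cv2.imwrite("pics/scenecrop0.png",cv2.resize(a,None,fx=5,fy=5,interpolation=cv2.INTER_CUBIC))
z=np.load("pics/wrist0.npz"); R=z['R'];print("cam centre",-R.T@z['t'])
E
```

```text
cam centre [109.12892113 569.35375743 384.45068977]
```

View pics/topcrop0.png

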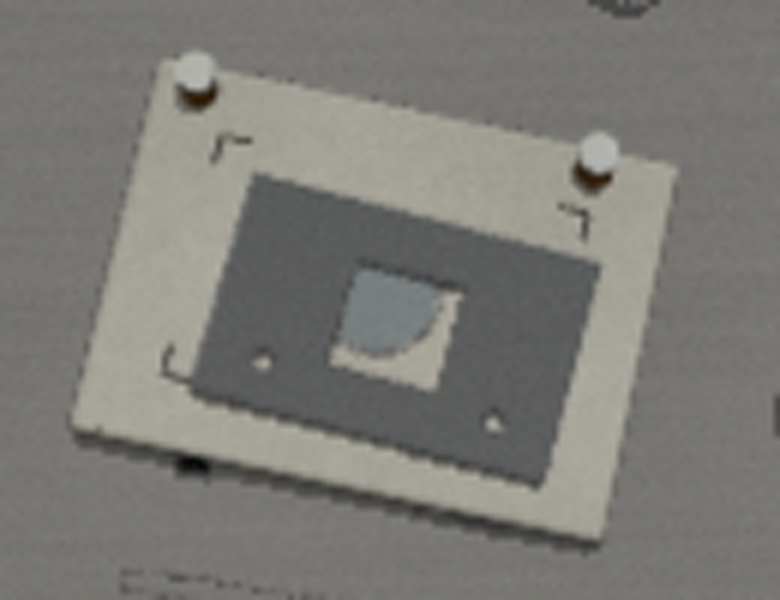

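View pics/scenecrop0.png

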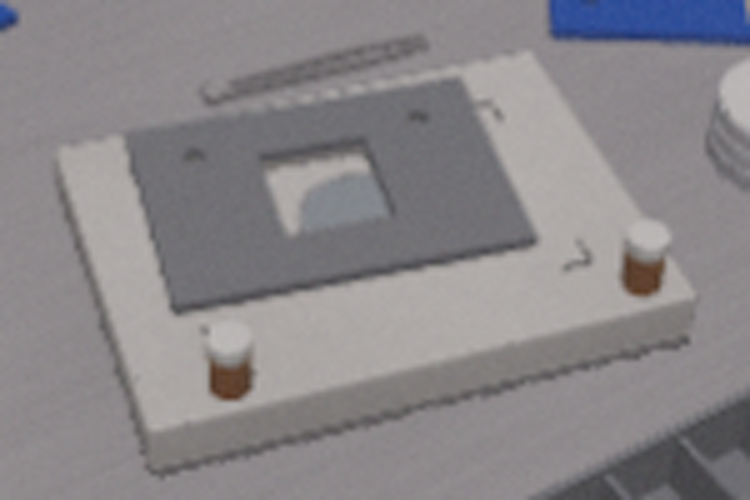

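```bash
cat > h.py <<'E'
import cv2,numpy as np
from scipy.optimize import least_squares
def ray(cal,px,z):
    """pixels -> world at height(s) z"""
    K,D,R,t=cal['intrinsics'],cal['dist_coeffs'],np.array(cal['R']),np.array(cal['t'])
    u=cv2.undistortPoints(np.array(px,float).reshape(-1,1,2),K,D)[:,0]
    d=np.c_[u,np.ones(len(u))]@R; c=-R.T@t
    return c+d*((np.asarray(z)-c[2])/d[:,2])[:,None]
def fit2d(model,world):
    model=np.array(model,float);world=np.array(world)[:,:2]
    mc,wc=model.mean(0),world.mean(0)
    H=(model-mc).T@(world-wc); a=np.arctan2(H[0,1]-H[1,0],H[0,0]+H[1,1])
    R=np.array([[np.cos(a),-np.sin(a)],[np.sin(a),np.cos(a)]])
    t=wc-R@mc
    return t,a,world-(model@R.T+t)
def proj(cal,P):
    return cv2.projectPoints(np.array(P,float),cv2.Rodrigues(np.array(cal['R']))[0],np.array(cal['t']),cal['intrinsics'],cal['dist_coeffs'])[0][:,0]
E
python3 - <<'E'
from h import *
c=np.load("pics/top0.npz")
f=lambda p:np.array(p)/6.+[190-.42,120-.42]
b=ray(c,f([(163,62),(678,168),(603,538),(72,427)]),40)
t,a,r=fit2d([(110,150),(110,-150),(-110,-150),(-110,150)],b); print("base",t,a);print(r)
L=ray(c,f([(222,140),(585,212),(170,373)]),40); t2,a2,r=fit2d([(69,104),(69,-104),(-69,104)],L); print("L",t2,a2,r)
z=[48,48,59,59]
p=ray(c,f([(253,175),(600,265),(543,487),(193,388)]),z)
t3,a3,r=fit2d([(65,100),(65,-100),(-65,-100),(-65,100)],p);print("plate",t3,a3,r)
h=ray(c,f([(262,361),(493,424)]),[57,57]);print(h)
R=np.array([[np.cos(a),-np.sin(a)],[np.sin(a),np.cos(a)]])
print("plate in base",(t3-t)@R,a3-a,"holes in base",(h[:,:2]-t)@R)
E
```

```text
base [546.19246672 -98.01064833] -0.23416768110665642
[[-3.59861929 -1.76412638]
 [-2.16680379  2.18122084]
 [ 3.68695145  1.24565037]
 [ 2.07847162 -1.66274483]]
L [548.07148195 -98.13975104] -0.2259358495234367 [[-0.7548503   0.03948551]
 [-0.23744924  0.8362095 ]
 [ 0.99229954 -0.875695  ]]
plate [ 525.06300953 -107.62173604] -0.28779865618926537 [[-1.0154094   0.4972816 ]
 [ 0.1205792   1.39794344]
 [-0.47535834  0.98348049]
 [ 1.37018854 -2.87870553]]
[[ 507.05077534  -33.6675921    57.        ]
 [ 469.38452335 -158.26890292   57.        ]]
plate in base [-18.32269394 -14.25152115] -0.053630975082608945 holes in base [[-53.00317082  53.50481074]
 [-60.72975445 -76.43568758]]
```

```bash
cat > plan.py <<'E'
import sys
from h import *
from rig import robot
from scipy.spatial.transform import Rotation as Ro
BY=-0.23
def state():
    s=robot.observe(); return np.array(s['tool_pos']),Ro.from_rotvec(s['orientation']),s
def target(yaw,flip=1):
    # tool x down, tool z along base +y*flip
    z=flip*np.array([-np.sin(yaw),np.cos(yaw),0]); x=np.array([0,0,-1.]); return Ro.from_matrix(np.c_[x,np.cross(z,x),z])
if __name__=="__main__":
    p,R,s=state(); print(s['time_s'],p.round(1),"F",np.round(s['force'],1),'op',s['opening']); print(R.as_matrix().round(3))
    if len(sys.argv)>3:
        g=np.array([float(v) for v in sys.argv[1:4]]); yaw=float(sys.argv[4]) if len(sys.argv)>4 else BY
        for fl in(1,-1):
            d=(R.inv()*target(yaw,fl)).as_rotvec(degrees=True)
            print(fl,"slide tool now",(R.inv().apply(g-p)/1000).round(4),"turn",d.round(2),"slide in target axes",(target(yaw,fl).inv().apply(g-p)/1000).round(4))
E
python3 plan.py 460 -80 230; python3 - <<'E'
from h import *
from plan import *
p,R,s=state(); c=np.load("pics/wrist0.npz"); print(R.inv().apply(-c['R'].T@c['t']-p), R.inv().apply(c['R'][2]))
E
```

```text
0.15 [175.1 547.3 255. ] F [-0.2 -0.4  0.1] op 88.08172359504174
[[-0.001 -0.952  0.305]
 [-0.001  0.305  0.952]
 [-1.     0.    -0.001]]
1 slide tool now [ 0.0255 -0.4626 -0.5106] turn [-4.57 -0.07 -0.02] slide in target axes [ 0.025  -0.4204 -0.5458]
-1 slide tool now [ 0.0255 -0.4626 -0.5106] turn [ 1.7543e+02 -3.0000e-02  1.1000e-01] slide in target axes [0.025  0.4204 0.5458]
[-129.4033761    69.56809045    0.72200975] [ 9.61300252e-01 -2.75502306e-01 -5.51527404e-04]
```

```bash
python3 -m pendant '[{"turn":[-4.6,0,0],"slide":[0,0,0],"claw":1},{"turn":[0,0,0],"slide":[0.002,-0.023,-0.032],"claw":1},{"turn":[0,0,0],"slide":[0.002,-0.023,-0.032],"claw":1},{"turn":[0,0,0],"slide":[0.002,-0.023,-0.032],"claw":1},{"turn":[0,0,0],"slide":[0.002,-0.023,-0.032],"claw":1},{"turn":[0,0,0],"slide":[0.002,-0.023,-0.032],"claw":1},{"turn":[0,0,0],"slide":[0.002,-0.023,-0.032],"claw":1},{"turn":[0,0,0],"slide":[0.002,-0.023,-0.032],"claw":1},{"turn":[0,0,0],"slide":[0.002,-0.023,-0.032],"claw":1},{"turn":[0,0,0],"slide":[0.002,-0.023,-0.032],"claw":1},{"turn":[0,0,0],"slide":[0.002,-0.023,-0.032],"claw":1}]'; python3 plan.py 440 -85 210
```

```text
time_s: 1.07
tool_pos: [328.5, 174.9, 230.7]
orientation: [-1.054, 1.304, 1.053]
force: [0.8, 0.7, -0.9]
opening: 88.4
1.0667 [328.5 174.9 230.7] F [ 0.8  0.7 -0.9] op 88.36814078925697
[[-0.002 -0.978  0.209]
 [-0.002  0.209  0.978]
 [-1.     0.002 -0.002]]
1 slide tool now [ 0.021  -0.1633 -0.2308] turn [ 1.13 -0.14 -0.09] slide in target axes [ 0.0207 -0.1678 -0.2276]
-1 slide tool now [ 0.021  -0.1633 -0.2308] turn [-1.7887e+02  1.5000e-01 -2.2000e-01] slide in target axes [0.0207 0.1678 0.2276]
```

```bash
python3 -m pendant '[{"turn":[1.1,0,0],"slide":[0.003,-0.023,-0.032],"claw":1},{"turn":[0,0,0],"slide":[0.003,-0.023,-0.032],"claw":1},{"turn":[0,0,0],"slide":[0.003,-0.023,-0.032],"claw":1},{"turn":[0,0,0],"slide":[0.003,-0.023,-0.032],"claw":1},{"turn":[0,0,0],"slide":[0.003,-0.023,-0.032],"claw":1},{"turn":[0,0,0],"slide":[0.003,-0.023,-0.032],"claw":1},{"turn":[0,0,0],"slide":[0.003,-0.023,-0.032],"claw":1},{"turn":[0,0,0],"slide":[0,0,0],"claw":1},{"turn":[0,0,0],"slide":[0,0,0],"claw":1}]'; cat > snap.py <<'E'
import sys
from plan import *
from rig import vision
for n in sys.argv[2:]:
    c=vision.get_calibration(n); im,d=vision.snapshot(n); t=n+sys.argv[1]
    cv2.imwrite(f"pics/{t}.png",im); np.savez(f"pics/{t}.npz",im=im,d=d,**{k:np.array(v) for k,v in c.items()})
E
python3 plan.py 440 -85 210; python3 snap.py 1 wrist
```

```text
time_s: 1.82
tool_pos: [437.7, -101.2, 209.6]
orientation: [-1.034, 1.313, 1.026]
force: [-0.5, 0.5, 0.1]
opening: 88.0
1.8167 [ 437.7 -101.2  209.6] F [-0.5  0.5  0.1] op 87.9708912348922
[[ 0.003 -0.971  0.238]
 [-0.004  0.238  0.971]
 [-1.    -0.004 -0.003]]
1 slide tool now [-0.0005  0.0016  0.0163] turn [-0.61 -0.15  0.23] slide in target axes [-0.0004  0.0014  0.0163]
-1 slide tool now [-0.0005  0.0016  0.0163] turn [179.39   0.36   0.24] slide in target axes [-0.0004 -0.0014 -0.0163]
```

View pics/wrist1.png

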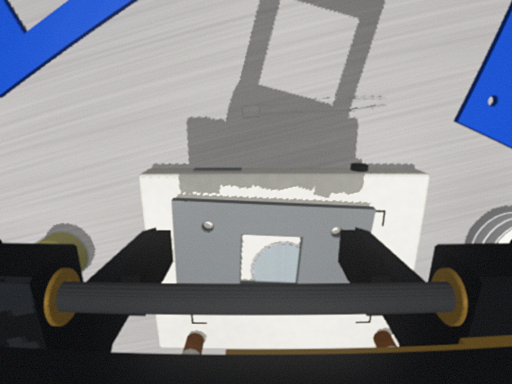

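```bash
python3 - <<'E'
import cv2
a=cv2.imread("pics/wrist1.png")[155:335,130:440]; cv2.imwrite("pics/w1crop.png",cv2.resize(a,None,fx=2.5,fy=2.5,interpolation=cv2.INTER_CUBIC))
E
```

```text
(no output)
```

View pics/w1crop.png

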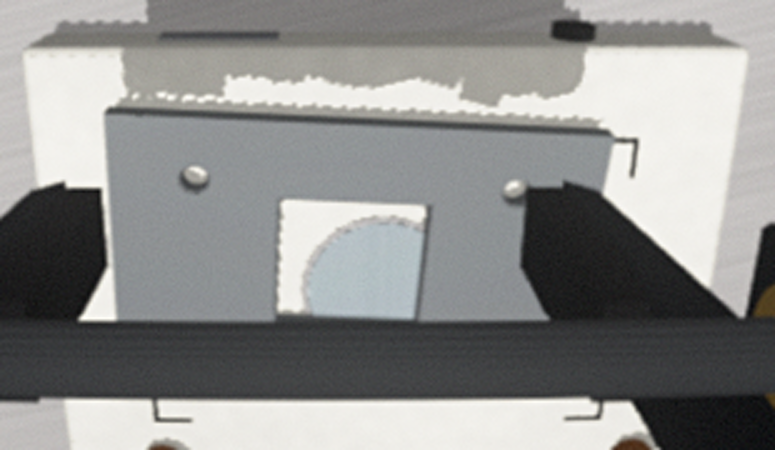

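```bash
cat > fit.py <<'E'
from plan import *
def base_fit(c,model,px,z=40.):
    return fit2d(model,ray(c,px,z))
def plate_pts(q,M):
    # q: x,y of plate centre projected, yaw, tilt(near up), height of far bottom edge
    x,y,yaw,tilt=q
    M=np.array(M,float); P=M.copy(); 
    Rt=Ro.from_euler('z',yaw)*Ro.from_euler('y',tilt)
    off=Rt.apply([65,0,0]); 
    o=np.array([x,y,40-off[2]])
    return o+Rt.apply(P)
def plate_fit(c,M,px,q0,free_tilt=True):
    px=np.array(px)
    f=lambda q:(proj(c,plate_pts(q if free_tilt else np.r_[q,q0[3]],M))-px).ravel()
    r=least_squares(f,q0 if free_tilt else q0[:3]); return (r.x if free_tilt else np.r_[r.x,q0[3]]),r.fun.reshape(-1,2)
def report(tb,ab,q):
    R=np.array([[np.cos(ab),-np.sin(ab)],[np.sin(ab),np.cos(ab)]])
    h=plate_pts(q,[(-38,65,0),(-38,-65,0)]); 
    print("plate in base",((q[:2]-tb)@R).round(1),round(q[2]-ab,4),"tilt",round(q[3],3))
    print("hole err L,R (base)",((h[:,:2]-tb)@R-[(-38,65),(-38,-65)]).round(1),"z",h[:,2].round(1))
    k=plate_pts(q,[(-65,100,8),(-65,-100,8),(-65,-100,0),(-65,100,0),(65,100,8),(65,-100,8)])
    print("corners nl,nr,nrb,nlb,fl,fr world",k.round(1).tolist())
E
python3 - <<'E'
from fit import *
c=np.load("pics/wrist1.npz"); f=lambda p:np.array(p)/2.5+[130-.3,155-.3]
tb,ab,r=base_fit(c,[(-69,104),(69,104),(69,-104),(-110,-150),(-110,150)],f([(636,140),(601,418),(156,418),(26,47),(746,47)]));print("base",tb,ab,r.round(1).tolist())
tl,al,r=base_fit(c,[(-69,104),(69,104),(69,-104)],f([(636,140),(601,418),(156,418)]));print("baseL",tl,al,r.round(1).tolist())
M=[(-38,65,8),(-38,-65,8),(-65,100,8),(-65,-100,8),(-30.5,30.5,8),(-30.5,-30.5,8),(-65,100,0),(-65,-100,0)]
px=f([(516,189),(195,176),(612,136),(107,117),(431,206),(279,200),(612,130),(107,109)])
for ft in(True,False):
    q,r=plate_fit(c,M,px,[525,-107,-.28,.08],ft);print(q,r.round(1).tolist());report(tl,al,q)
E
```

```text
base [548.90413365 -96.76626763] -0.23703613005724702 [[-0.9, 0.8], [1.8, 1.4], [-0.2, -1.6], [0.3, 3.1], [-1.0, -3.8]]
baseL [549.09153095 -96.50511486] -0.23811240536153877 [[-1.2, 0.5], [1.5, 1.3], [-0.3, -1.8]]
[ 5.27108028e+02 -1.06823222e+02 -2.81442974e-01  7.44820655e-02] [[0.6, 1.6], [-0.1, 1.8], [1.0, -0.4], [-1.2, -1.1], [-0.1, 0.1], [0.5, 0.2], [-1.8, -1.2], [0.9, -0.9]]
plate in base [-18.9 -15.2] -0.0433 tilt 0.074
hole err L,R (base) [[-16.  -13.6]
 [-21.6 -13.5]] z [47.7 47.7]
corners nl,nr,nrb,nlb,fl,fr world [[493.2, 7.1, 57.7], [437.6, -185.1, 57.7], [437.1, -184.9, 49.7], [492.6, 7.2, 49.7], [617.7, -28.9, 48.0], [562.2, -221.1, 48.0]]
[ 5.26833964e+02 -1.06790350e+02 -2.81489622e-01  8.00000000e-02] [[0.7, 1.6], [-0.2, 1.8], [1.3, -0.4], [-1.4, -1.1], [-0.0, 0.2], [0.5, 0.2], [-1.5, -1.2], [0.7, -0.9]]
plate in base [-19.2 -15.2] -0.0434 tilt 0.08
hole err L,R (base) [[-16.2 -13.7]
 [-21.9 -13.5]] z [48.2 48.2]
corners nl,nr,nrb,nlb,fl,fr world [[493.0, 7.1, 58.4], [437.4, -185.0, 58.4], [436.8, -184.9, 50.4], [492.4, 7.3, 50.4], [617.5, -28.9, 48.0], [561.9, -221.0, 48.0]]
```

```bash
python3 -m pendant '[{"turn":[0,0,0],"slide":[0,-0.018,-0.025],"claw":0},{"turn":[0,0,0],"slide":[0,-0.018,-0.025],"claw":0},{"turn":[0,0,0],"slide":[0,-0.018,-0.025],"claw":0},{"turn":[0,0,0],"slide":[0,-0.018,-0.025],"claw":0},{"turn":[0,0,0],"slide":[0,-0.018,-0.025],"claw":0},{"turn":[0,0,0],"slide":[0,0,0],"claw":0},{"turn":[0,0,0],"slide":[0,0,0],"claw":0}]' 20; python3 plan.py 494 -243 62 -0.238; python3 snap.py 2 wrist; python3 - <<'E'
from h import *
c=np.load("pics/top0.npz"); print("jar",ray(c,[(335,183)],[95]),"dish",ray(c,[(172,156)],[44]))
a=cv2.imread("pics/wrist2.png");cv2.imwrite("pics/w2.png",cv2.resize(a,None,fx=1.5,fy=1.5,interpolation=cv2.INTER_CUBIC))
E
```

```text
time_s: 2.45
tool_pos: [497.0, -237.7, 209.8]
orientation: [-1.042, 1.307, 1.039]
force: [-0.2, 0.8, -1.0]
opening: 43.7
2.45 [ 497.  -237.7  209.8] F [-0.2  0.8 -1. ] op 43.65476356069309
[[ 0.002 -0.974  0.225]
 [-0.001  0.225  0.974]
 [-1.    -0.002 -0.   ]]
1 slide tool now [ 0.1478  0.0021 -0.0058] turn [ 0.64 -0.03  0.12] slide in target axes [ 0.1478  0.0017 -0.0059]
-1 slide tool now [ 0.1478  0.0021 -0.0058] turn [-1.7936e+02 -1.8000e-01 -4.0000e-02] slide in target axes [ 0.1478 -0.0017  0.0059]
jar [[ 481.20486221 -358.38593563   95.        ]] dish [[595.45311568 170.05437426  44.        ]]
```

View pics/w2.png

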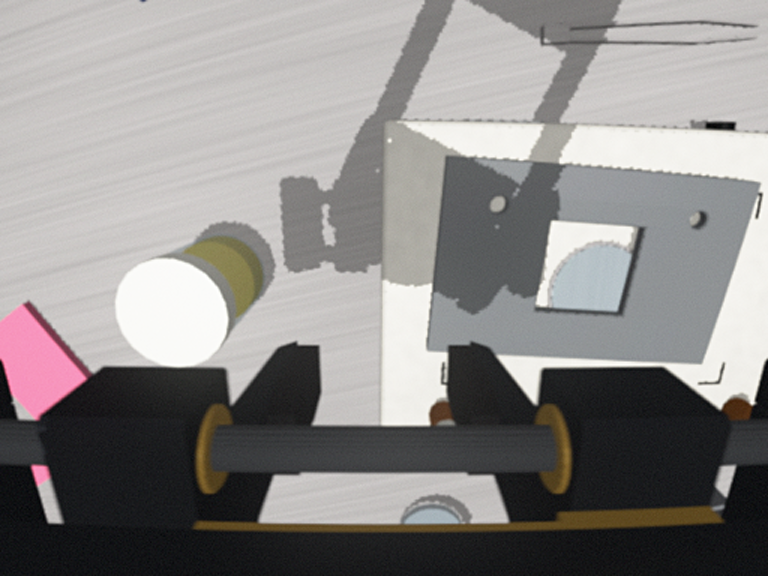

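```bash
python3 - <<'E'
from fit import *
c=np.load("pics/wrist2.npz"); f=lambda p:np.array(p)/1.5-.17
tl,al,r=base_fit(c,[(69,104),(69,-104),(-110,-150)],f([(717,383),(443,383),(385,121)]));print("base",tl,al,r.round(1).tolist())
M=[(-38,65,8),(-38,-65,8),(-65,100,8),(-65,-100,8),(65,100,8),(65,-100,8),(-30.5,30.5,8),(-30.5,-30.5,8),(30.5,-30.5,8),(30.5,30.5,8)]
px=f([(698,219),(498,204),(760,184),(446,158),(703,362),(428,350),(639,226),(550,220),(536,310),(622,313)])
q,r=plate_fit(c,M,px,[525,-107,-.28,.08]);print(q,r.round(1).tolist());report(tl,al,q)
E
```

```text
base [550.07936224 -96.7176093 ] -0.2409320670137043 [[-0.5, -0.1], [-0.0, -0.4], [0.5, 0.5]]
[ 5.26395408e+02 -1.06731950e+02 -2.81894633e-01  6.20081091e-02] [[-0.7, -0.2], [-0.0, 0.5], [-1.0, -2.2], [0.0, -1.2], [-0.4, 1.1], [-0.6, 0.8], [3.0, 0.4], [0.4, 0.2], [-0.9, 0.1], [0.1, 1.2]]
plate in base [-20.6 -15.4] -0.041 tilt 0.062
hole err L,R (base) [[-17.8 -13.9]
 [-23.2 -13.8]] z [46.4 46.4]
corners nl,nr,nrb,nlb,fl,fr world [[492.4, 7.2, 56.0], [436.7, -184.9, 56.0], [436.3, -184.7, 48.1], [491.9, 7.4, 48.1], [617.0, -28.9, 48.0], [561.4, -221.0, 48.0]]
```

```bash
python3 -m pendant '[{"turn":[-0.2,0,0],"slide":[0.02,0.001,-0.006],"claw":0},{"turn":[0,0,0],"slide":[0.035,0,0],"claw":0},{"turn":[0,0,0],"slide":[0.035,0,0],"claw":0},{"turn":[0,0,0],"slide":[0.03,0,0],"claw":0},{"turn":[0,0,0],"slide":[0.015,0,0],"claw":0},{"turn":[0,0,0],"slide":[0,0,0],"claw":0}]'; python3 plan.py 494 -243 62 -0.238
```

```text
time_s: 3.0
tool_pos: [496.4, -233.2, 75.1]
orientation: [-1.059, 1.298, 1.044]
force: [0.4, 0.6, -0.2]
opening: 0.9
3.0 [ 496.4 -233.2   75.1] F [ 0.4  0.6 -0.2] op 0.9287514290646662
[[ 0.008 -0.978  0.21 ]
 [-0.005  0.21   0.978]
 [-1.    -0.009 -0.003]]
1 slide tool now [ 0.0132  0.0004 -0.01  ] turn [ 1.52 -0.16  0.53] slide in target axes [ 0.0131  0.     -0.0101]
-1 slide tool now [ 0.0132  0.0004 -0.01  ] turn [-178.48   -0.82   -0.25] slide in target axes [ 0.0131 -0.      0.0101]
```

```bash
python3 -m pendant '[{"turn":[1.5,-0.1,0.5],"slide":[0.006,0,-0.003],"claw":0},{"turn":[0,0,0],"slide":[0.006,0,0],"claw":0},{"turn":[0,0,0],"slide":[0,0,0],"claw":0}]'; python3 plan.py 494 -243 62 -0.24; python3 snap.py 3 wrist
```

```text
time_s: 3.25
tool_pos: [495.9, -232.9, 64.2]
orientation: [-1.034, 1.313, 1.033]
force: [0.2, -0.1, 0.4]
opening: 0.7
3.25 [ 495.9 -232.9   64.2] F [ 0.2 -0.1  0.4] op 0.7412248710213578
[[-0.    -0.972  0.234]
 [-0.001  0.234  0.972]
 [-1.     0.    -0.001]]
1 slide tool now [ 0.0022 -0.0005 -0.0103] turn [ 0.21 -0.04 -0.02] slide in target axes [ 0.0022 -0.0005 -0.0103]
-1 slide tool now [ 0.0022 -0.0005 -0.0103] turn [-1.7979e+02  3.0000e-02 -6.0000e-02] slide in target axes [0.0022 0.0005 0.0103]
```

View pics/wrist3.png

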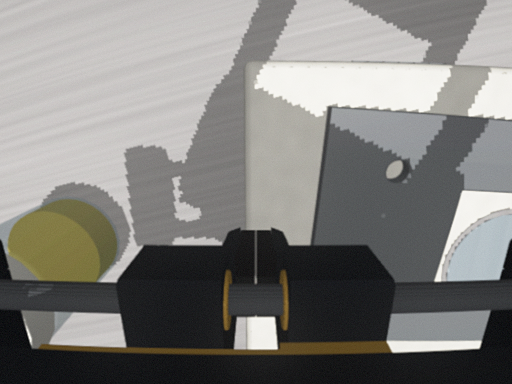

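```bash
python3 -m pendant '[{"turn":[0.2,0,0],"slide":[0.003,0,0.004],"claw":0},{"turn":[0,0,0],"slide":[0,0,0.004],"claw":0},{"turn":[0,0,0],"slide":[0,0,0.003],"claw":0},{"turn":[0,0,0],"slide":[0,0,0.003],"claw":0}]'; python3 plan.py; python3 snap.py 4 wrist
```

```text
time_s: 3.63
tool_pos: [502.1, -220.4, 65.2]
orientation: [-1.036, 1.312, 1.023]
force: [-0.3, -0.0, -0.8]
opening: 0.5
3.6333 [ 502.1 -220.4   65.2] F [-0.3 -0.  -0.8] op 0.4842885426917015
[[ 0.006 -0.971  0.239]
 [-0.005  0.239  0.971]
 [-1.    -0.007 -0.004]]
```

View pics/wrist4.png

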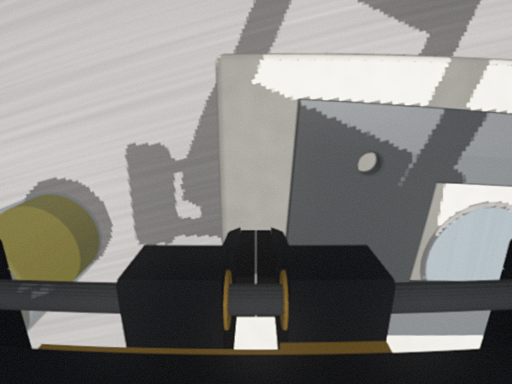

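```bash
python3 -m pendant '[{"turn":[0,0,0.4],"slide":[0.004,0,0],"claw":0},{"turn":[0,0,0],"slide":[0,0,0],"claw":0},{"turn":[0,0,0],"slide":[0,0,0.003],"claw":0},{"turn":[0,0,0],"slide":[0,0,0.003],"claw":0}]'; python3 plan.py
```

```text
time_s: 4.02
tool_pos: [504.4, -215.0, 61.6]
orientation: [-1.034, 1.317, 1.027]
force: [0.0, -2.3, -0.6]
opening: 0.6
4.0167 [ 504.4 -215.    61.6] F [ 0.  -2.3 -0.6] op 0.561415305174976
[[-0.    -0.971  0.238]
 [-0.006  0.238  0.971]
 [-1.    -0.001 -0.006]]
```

```bash
python3 -m pendant '[{"turn":[0,0,0],"slide":[0,0,0.003],"claw":0},{"turn":[0,0,0],"slide":[0,0,0.003],"claw":0},{"turn":[0,0,0],"slide":[0,0,0.003],"claw":0},{"turn":[0,0,0],"slide":[0,0,0.002],"claw":0},{"turn":[0,0,0],"slide":[0,0,0],"claw":0}]'; python3 plan.py;python3 snap.py 5 wrist top; python3 - <<'E'
import cv2
a=cv2.imread("pics/top5.png")[120:220,190:320]; cv2.imwrite("pics/topcrop5.png",cv2.resize(a,None,fx=6,fy=6,interpolation=cv2.INTER_CUBIC))
E
```

```text
time_s: 4.43
tool_pos: [507.5, -203.6, 61.7]
orientation: [-1.035, 1.318, 1.026]
force: [-0.7, -0.8, 0.4]
opening: 0.7
4.4333 [ 507.5 -203.6   61.7] F [-0.7 -0.8  0.4] op 0.6576294902517091
[[ 0.    -0.971  0.238]
 [-0.007  0.238  0.971]
 [-1.    -0.002 -0.007]]
```

View pics/topcrop5.png

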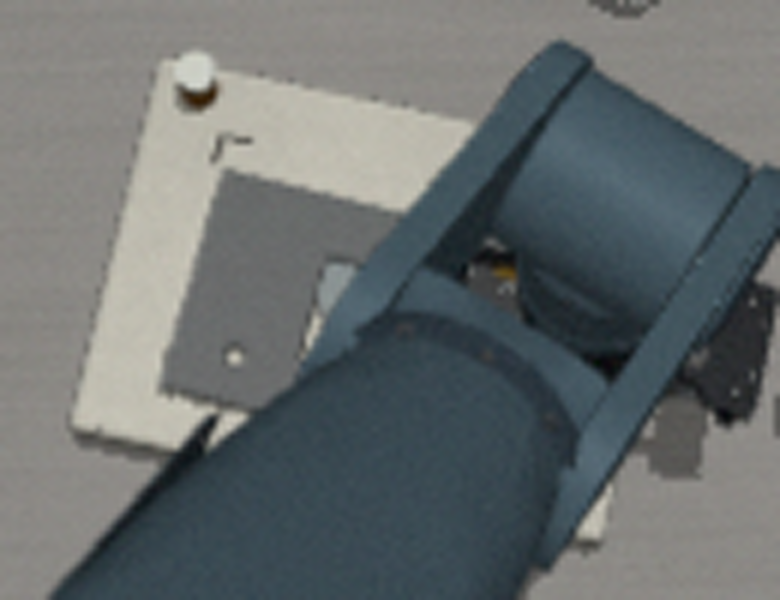

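View pics/wrist5.png

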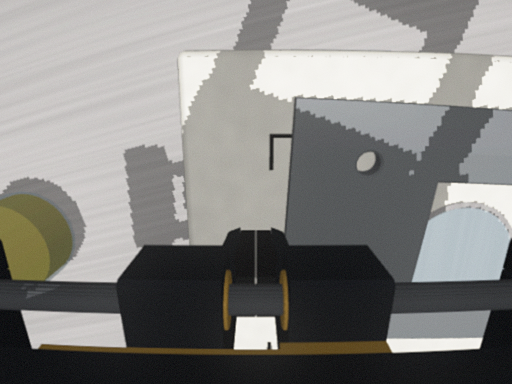

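```bash
python3 - <<'E'
from fit import *
c=np.load("pics/wrist5.npz"); a=-.24
Rb=np.array([[np.cos(a),-np.sin(a)],[np.sin(a),np.cos(a)]])
w=ray(c,[(272,135),(180,53)],40)[:,:2]; o=w-np.array([(-69,-104),(-110,-150)])@Rb.T; print("origins",o)
p=ray(c,[(296,97),(368,162),(287,228)],[57.7,55.6,52.5])[:,:2]; print("base coords of nr corner, hole R, edge pt",(p-o[0])@Rb)
E
```

```text
origins [[547.4257828  -97.40169046]
 [551.21193981 -95.27448169]]
base coords of nr corner, hole R, edge pt [[-86.533053   -94.97786374]
 [-58.65662929 -61.14960689]
 [-25.27098037 -96.56941394]]
```

```bash
python3 -m pendant '[{"turn":[0,0,0],"slide":[0,0,-0.012],"claw":0},{"turn":[0,0,0],"slide":[-0.03,0,-0.003],"claw":0},{"turn":[0,0,0],"slide":[-0.04,0,0],"claw":0},{"turn":[0,0,0],"slide":[-0.04,0,0],"claw":0},{"turn":[0,0,0],"slide":[-0.035,0,0],"claw":0},{"turn":[0,0,0.3],"slide":[0,0.02,0.025],"claw":1},{"turn":[0,0,0],"slide":[0,0.02,0.025],"claw":1},{"turn":[0,0,0],"slide":[0,0.02,0.025],"claw":1},{"turn":[0,0,0],"slide":[0,0.02,0.025],"claw":1},{"turn":[0,0,0],"slide":[0,0.02,0.025],"claw":1},{"turn":[0,0,0],"slide":[0,0,0],"claw":1},{"turn":[0,0,0],"slide":[0,0,0],"claw":1}]'; python3 plan.py 438 -69 210 -0.24;python3 snap.py 6 wrist top; python3 - <<'E'
import cv2
a=cv2.imread("pics/top6.png")[120:220,190:320]; cv2.imwrite("pics/topcrop6.png",cv2.resize(a,None,fx=6,fy=6,interpolation=cv2.INTER_CUBIC))
a=cv2.imread("pics/wrist6.png")[140:335,130:440]; cv2.imwrite("pics/w6crop.png",cv2.resize(a,None,fx=2.5,fy=2.5,interpolation=cv2.INTER_CUBIC))
E
```

```text
time_s: 5.53
tool_pos: [431.3, -73.7, 213.7]
orientation: [-1.023, 1.32, 1.031]
force: [0.7, -0.3, 0.4]
opening: 45.0
5.5333 [431.3 -73.7 213.7] F [ 0.7 -0.3  0.4] op 45.04197551329569
[[-0.006 -0.97   0.243]
 [ 0.001  0.243  0.97 ]
 [-1.     0.006 -0.001]]
1 slide tool now [ 0.0037 -0.0054  0.0062] turn [-0.33 -0.04 -0.37] slide in target axes [ 0.0037 -0.0054  0.0062]
-1 slide tool now [ 0.0037 -0.0054  0.0062] turn [ 1.7967e+02 -5.7000e-01  7.0000e-02] slide in target axes [ 0.0037  0.0054 -0.0062]
```

View pics/topcrop6.png

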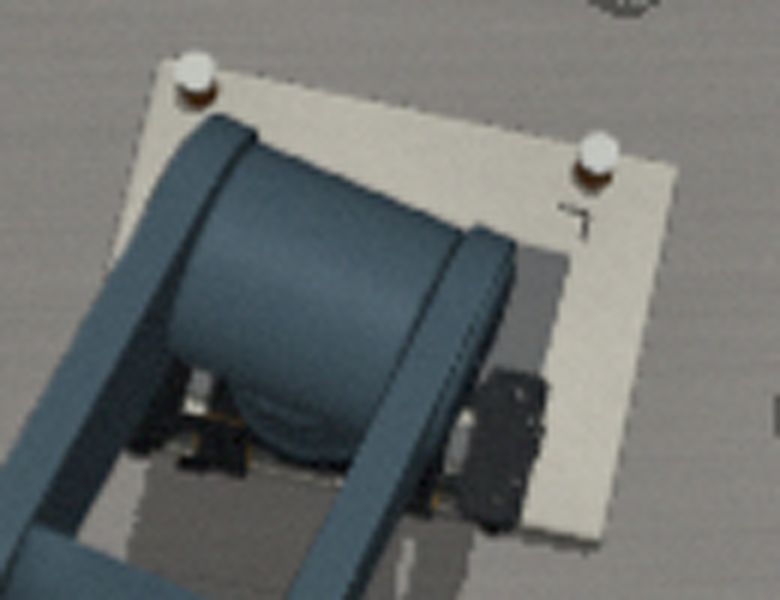

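View pics/w6crop.png

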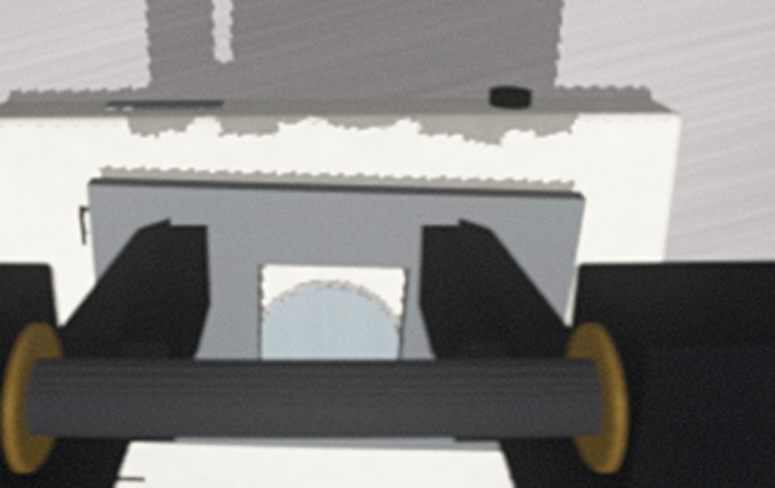

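```bash
python3 - <<'E'
from fit import *
c=np.load("pics/wrist6.npz"); f=lambda p:np.array(p)/2.5+[130-.3,140-.3]
tl,al,r=base_fit(c,[(-69,-104),(-110,150)],f([(82,208),(680,115)]));print("base",tl,al,r.round(1).tolist())
M=[(-65,100,8),(-65,-100,8),(-30.5,30.5,8),(-30.5,-30.5,8)]
q,r=plate_fit(c,M,f([(584,200),(91,186),(406,270),(262,265)]),[535,-90,-.26,.075],False);print(q,r.round(1).tolist());report(tl,al,q);report(np.array([549.5,-96.6]),-.24,q)
E
```

```text
base [547.76926392 -98.43660023] -0.2424180102630017 [[0.1, 1.1], [-0.1, -1.1]]
[ 5.30831116e+02 -9.02518200e+01 -2.76032745e-01  7.50000000e-02] [[0.9, -0.1], [-1.3, -0.4], [0.8, 0.3], [-0.4, 0.6]]
plate in base [-18.4   3.9] -0.0336 tilt 0.075
hole err L,R (base) [[-16.1   5.1]
 [-20.5   5.2]] z [47.7 47.7]
corners nl,nr,nrb,nlb,fl,fr world [[496.3, 23.5, 57.7], [441.8, -169.0, 57.7], [441.2, -168.8, 49.7], [495.7, 23.6, 49.7], [621.0, -11.9, 48.0], [566.5, -204.3, 48.0]]
plate in base [-19.6   1.7] -0.036 tilt 0.075
hole err L,R (base) [[-17.2   3.1]
 [-21.9   3.1]] z [47.7 47.7]
corners nl,nr,nrb,nlb,fl,fr world [[496.3, 23.5, 57.7], [441.8, -169.0, 57.7], [441.2, -168.8, 49.7], [495.7, 23.6, 49.7], [621.0, -11.9, 48.0], [566.5, -204.3, 48.0]]
```

```bash
python3 -m pendant '[{"turn":[-0.3,0,-0.4],"slide":[0.02,0,0.006],"claw":1},{"turn":[0,0,0],"slide":[0.035,0,0],"claw":1},{"turn":[0,0,0],"slide":[0.035,0,0],"claw":1},{"turn":[0,0,0],"slide":[0.035,0,0],"claw":1},{"turn":[0,0,0],"slide":[0.015,0,0],"claw":1},{"turn":[0,0,0],"slide":[0,0,0],"claw":1}]'; python3 plan.py 438 -69 62 -0.24
```

```text
time_s: 6.13
tool_pos: [440.2, -77.9, 71.4]
orientation: [-1.033, 1.312, 1.014]
force: [0.3, 0.9, -0.6]
opening: 87.8
6.1333 [440.2 -77.9  71.4] F [ 0.3  0.9 -0.6] op 87.82420148120825
[[ 0.01  -0.969  0.246]
 [-0.006  0.246  0.969]
 [-1.    -0.011 -0.003]]
1 slide tool now [0.0094 0.0045 0.0081] turn [-0.49 -0.2   0.66] slide in target axes [0.0094 0.0043 0.0081]
-1 slide tool now [0.0094 0.0045 0.0081] turn [179.51   1.03   0.31] slide in target axes [ 0.0094 -0.0043 -0.0081]
```

```bash
python3 -m pendant '[{"turn":[-0.5,-0.2,0.7],"slide":[0.006,0.005,0.008],"claw":1},{"turn":[0,0,0],"slide":[0.002,0,0],"claw":1},{"turn":[0,0,0],"slide":[0,0,0],"claw":1}]'; python3 plan.py 438 -69 62 -0.24; python3 snap.py 7 wrist
```

```text
time_s: 6.38
tool_pos: [438.1, -70.6, 62.9]
orientation: [-1.027, 1.316, 1.032]
force: [0.3, 0.6, -0.5]
opening: 88.2
6.3833 [438.1 -70.6  62.9] F [ 0.3  0.6 -0.5] op 88.2448878556159
[[-0.003 -0.971  0.24 ]
 [ 0.001  0.24   0.971]
 [-1.     0.003  0.001]]
1 slide tool now [0.0009 0.0005 0.0015] turn [-0.13  0.03 -0.2 ] slide in target axes [0.0009 0.0005 0.0015]
-1 slide tool now [0.0009 0.0005 0.0015] turn [ 1.7987e+02 -3.1000e-01 -5.0000e-02] slide in target axes [ 0.0009 -0.0005 -0.0015]
```

View pics/wrist7.png

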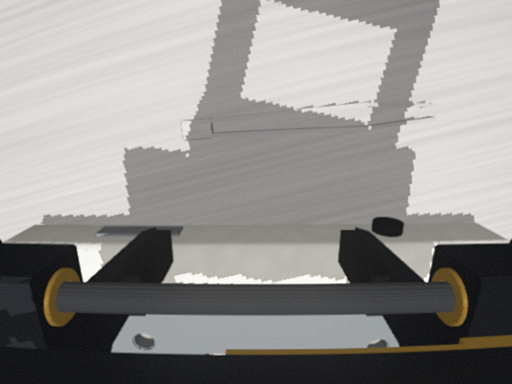

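```bash
python3 -m pendant '[{"turn":[0,0,0],"slide":[0,-0.004,0],"claw":1},{"turn":[0,0,0],"slide":[0,-0.004,0],"claw":1},{"turn":[0,0,0],"slide":[0.001,-0.004,0],"claw":1},{"turn":[0,0,0],"slide":[0,-0.003,0],"claw":1},{"turn":[0,0,0],"slide":[0,0,0],"claw":1}]'; python3 plan.py
python3 -m pendant '[{"turn":[0,0,0],"slide":[0,-0.003,0],"claw":1},{"turn":[0,0,0],"slide":[0,-0.003,0],"claw":1},{"turn":[0,0,0],"slide":[0,-0.002,0],"claw":1}]'; python3 plan.py
```

```text
time_s: 6.85
tool_pos: [457.1, -75.7, 66.0]
orientation: [-1.032, 1.312, 1.026]
force: [-0.2, 0.2, -0.8]
opening: 88.2
6.85 [457.1 -75.7  66. ] F [-0.2  0.2 -0.8] op 88.17618558146111
[[ 0.004 -0.971  0.239]
 [-0.002  0.239  0.971]
 [-1.    -0.004 -0.001]]
time_s: 7.1
tool_pos: [464.4, -77.2, 65.6]
orientation: [-1.031, 1.313, 1.028]
force: [-1.7, 1.2, -1.0]
opening: 88.0
7.1 [464.4 -77.2  65.6] F [-1.7  1.2 -1. ] op 87.95521551095446
[[ 0.001 -0.971  0.239]
 [-0.001  0.239  0.971]
 [-1.    -0.002 -0.001]]
```

```bash
python3 -m pendant '[{"turn":[0,0,0],"slide":[0.003,0.001,0],"claw":1},{"turn":[0,0,0],"slide":[0.001,0,0],"claw":1},{"turn":[0,0,0],"slide":[0,-0.003,0],"claw":1},{"turn":[0,0,0],"slide":[0,-0.002,0],"claw":1},{"turn":[0,0,0],"slide":[0,0,0],"claw":1}]'; python3 plan.py; python3 snap.py 8 scene wrist;  python3 - <<'E'
import cv2
a=cv2.imread("pics/scene8.png")[170:270,210:360]; cv2.imwrite("pics/s8.png",cv2.resize(a,None,fx=5,fy=5,interpolation=cv2.INTER_CUBIC))
E
```

```text
time_s: 7.52
tool_pos: [468.2, -78.0, 61.0]
orientation: [-1.03, 1.314, 1.03]
force: [-1.4, -0.1, 0.8]
opening: 88.0
7.5167 [468.2 -78.   61. ] F [-1.4 -0.1  0.8] op 88.01911347886252
[[-0.    -0.971  0.239]
 [-0.     0.239  0.971]
 [-1.     0.    -0.001]]
```

View pics/s8.png

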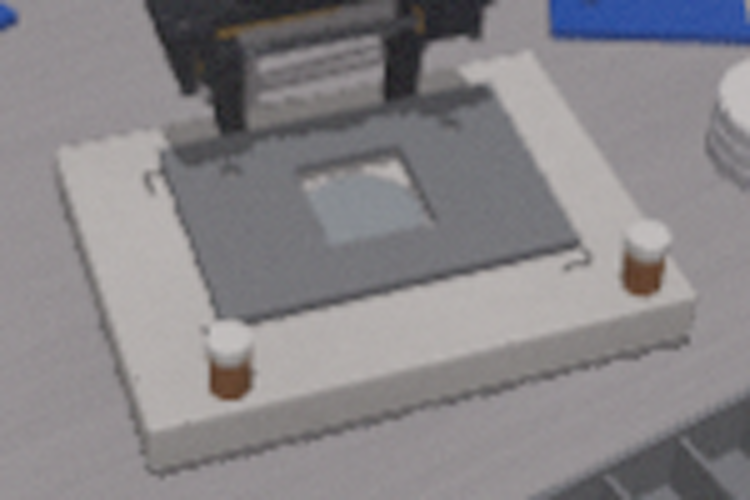

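```bash
python3 - <<'E'
from fit import *
c=np.load("pics/scene8.npz"); f=lambda p:np.array(p)/5.+[210-.4,170-.4]
tl,al,r=base_fit(c,[(110,150),(110,-150),(-110,-150),(-110,150),(69,104)],f([(692,297),(148,432),(60,150),(530,53),(588,262)]));print("base",tl,al,r.round(1).tolist())
M=[(65,100,8),(65,-100,8),(-65,-100,8),(-65,100,8),(-30.5,30.5,8),(-30.5,-30.5,8),(30.5,-30.5,8),(30.5,30.5,8)]
q,r=plate_fit(c,M,f([(578,242),(231,316),(163,153),(490,87),(402,150),(300,172),(331,245),(437,222)]),[545,-92,-.24,.075],True);print(q,r.round(1).tolist());report(tl,al,q)
E
```

```text
base [549.44351691 -98.4893371 ] -0.2403844324096599 [[-3.0, -3.9], [-0.4, 2.0], [3.8, 3.9], [1.0, -2.9], [-1.4, 0.8]]
[ 5.42445278e+02 -9.02456411e+01 -2.48814287e-01  1.63092847e-02] [[1.2, -0.8], [-1.4, 0.6], [-0.3, 0.3], [0.5, 0.2], [-0.2, -0.2], [-0.4, -0.4], [0.2, -0.0], [0.5, -0.1]]
plate in base [-8.8  6.3] -0.0084 tilt 0.016
hole err L,R (base) [[-8.2  6.7]
 [-9.3  6.7]] z [41.7 41.7]
corners nl,nr,nrb,nlb,fl,fr world [[504.2, 22.6, 50.1], [455.0, -171.2, 50.1], [454.8, -171.2, 42.1], [504.1, 22.7, 42.1], [630.2, -9.4, 48.0], [580.9, -203.2, 48.0]]
```

```bash
python3 -m pendant '[{"turn":[0,0,0],"slide":[0,0.012,0],"claw":1},{"turn":[0,0,0],"slide":[-0.03,0,0],"claw":1},{"turn":[0,0,0],"slide":[-0.04,0,0],"claw":1},{"turn":[0,0,0],"slide":[-0.04,0,0],"claw":0},{"turn":[0,0,0],"slide":[-0.035,-0.015,0],"claw":0},{"turn":[0,0,0],"slide":[0,-0.04,0],"claw":0},{"turn":[0,0,0],"slide":[0,-0.04,0.005],"claw":0},{"turn":[0,0,0],"slide":[0,-0.04,0],"claw":0},{"turn":[0,0,0],"slide":[0,-0.04,0],"claw":0},{"turn":[0,0,0],"slide":[0,-0.02,0],"claw":0},{"turn":[0,0,0],"slide":[0,0,0],"claw":0},{"turn":[0,0,0],"slide":[0,0,0],"claw":0}]'; python3 plan.py;python3 snap.py 9 wrist; python3 - <<'E'
import cv2
a=cv2.imread("pics/wrist9.png"); cv2.imwrite("pics/w9.png",cv2.resize(a,None,fx=1.5,fy=1.5,interpolation=cv2.INTER_CUBIC))
E
```

```text
time_s: 8.62
tool_pos: [655.3, -118.4, 219.1]
orientation: [-1.043, 1.3, 1.012]
force: [-0.8, -0.3, -0.3]
opening: 30.0
8.6167 [ 655.3 -118.4  219.1] F [-0.8 -0.3 -0.3] op 29.989588207528683
[[ 0.022 -0.971  0.239]
 [-0.007  0.239  0.971]
 [-1.    -0.023 -0.001]]
```

View pics/w9.png

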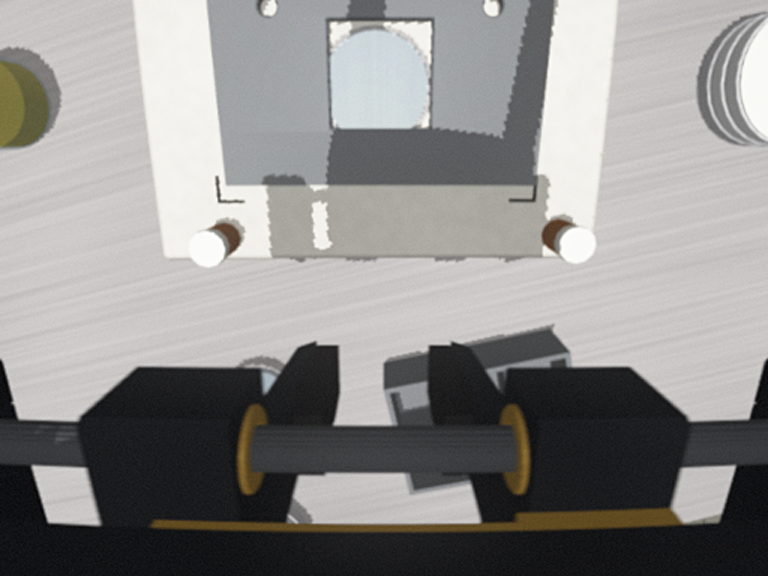

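```bash
python3 - <<'E'
import cv2
a=cv2.imread("pics/wrist9.png")[0:180,85:415]; cv2.imwrite("pics/w9c.png",cv2.resize(a,None,fx=2.4,fy=2.4,interpolation=cv2.INTER_CUBIC))
E
```

```text
(no output)
```

View pics/w9c.png

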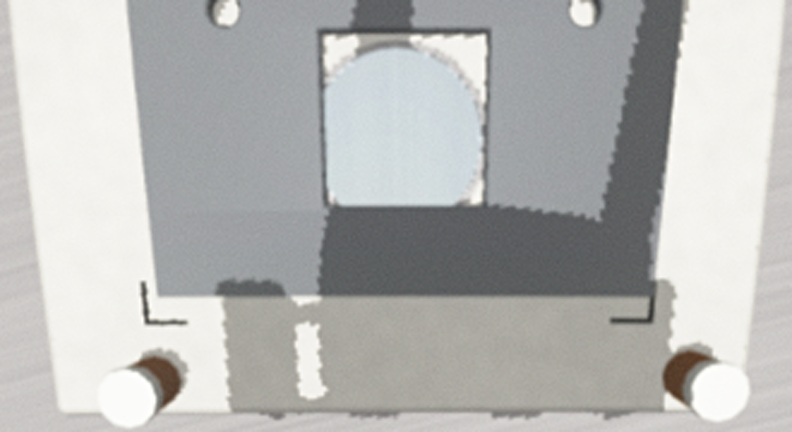

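```bash
python3 - <<'E'
from fit import *
c=np.load("pics/wrist9.npz"); f=lambda p:np.array(p)/2.4+[85-.3,-.3]
tl,al,r=base_fit(c,[(69,104),(69,-104),(110,-150),(110,150)],f([(652.5,321),(147,322),(60,411),(744,411)]));print("base",tl,al,r.round(1).tolist())
tl,al,r=base_fit(c,[(69,104),(69,-104)],f([(652.5,321),(147,322)]));print("base",tl,al,r.round(1).tolist())
M=[(65,100,8),(65,-100,8),(-30.5,30.5,8),(-30.5,-30.5,8),(30.5,-30.5,8),(30.5,30.5,8),(-38,65,8),(-38,-65,8)]
q,r=plate_fit(c,M,f([(654,296),(156.5,296),(489,30),(319,31),(328,206),(485,206),(585,10),(225,10)]),[545,-92,-.24,.075],False);print(q,r.round(1).tolist());report(tl,al,q)
E
```

```text
base [548.53175447 -95.94710175] -0.2393352567838285 [[1.6, 0.9], [0.9, -2.3], [-1.2, 1.7], [-1.4, -0.4]]
base [549.79177118 -96.64390778] -0.23875586446758465 [[0.4, 1.6], [-0.4, -1.6]]
[ 5.43684600e+02 -9.23528420e+01 -2.39985353e-01  7.50000000e-02] [[-0.1, 0.5], [0.5, 0.6], [0.3, 0.1], [0.4, -0.2], [-0.8, 0.1], [-0.2, 0.0], [0.6, -0.6], [-0.7, -0.3]]
plate in base [-6.9  2.7] -0.0012 tilt 0.075
hole err L,R (base) [[-6.8  2.8]
 [-6.9  2.8]] z [47.7 47.7]
corners nl,nr,nrb,nlb,fl,fr world [[505.1, 20.0, 57.7], [457.5, -174.2, 57.7], [457.0, -174.1, 49.7], [504.5, 20.2, 49.7], [631.0, -10.8, 48.0], [583.5, -205.0, 48.0]]
```

```bash
python3 -m pendant '[{"turn":[0,0,1.3],"slide":[0,0.023,0.0255],"claw":0},{"turn":[0,0,0],"slide":[0,0.023,0.0255],"claw":0},{"turn":[0,0,0],"slide":[0,0.023,0.0255],"claw":0},{"turn":[0,0,0],"slide":[0,0.023,0.0255],"claw":0},{"turn":[0,0,0],"slide":[0,0.016,0.0255],"claw":0},{"turn":[0,0,0],"slide":[0,0,0],"claw":0}]'; python3 plan.py 574 36 61 -0.24
```

```text
time_s: 9.17
tool_pos: [569.3, 35.4, 216.4]
orientation: [-1.023, 1.321, 1.028]
force: [0.6, 0.0, -0.7]
opening: 0.2
9.1667 [569.3  35.4 216.4] F [ 0.6  0.  -0.7] op 0.20997042369354185
[[-0.005 -0.969  0.245]
 [-0.     0.245  0.969]
 [-1.     0.005 -0.002]]
1 slide tool now [ 0.1554 -0.0051  0.002 ] turn [-0.46 -0.09 -0.27] slide in target axes [ 0.1554 -0.0044  0.0017]
-1 slide tool now [ 0.1554 -0.0051  0.002 ] turn [ 1.7954e+02 -4.3000e-01  1.4000e-01] slide in target axes [ 0.1554  0.0044 -0.0017]
```

```bash
python3 -m pendant '[{"turn":[-0.4,0,-0.3],"slide":[0.02,0,0.002],"claw":0},{"turn":[0,0,0],"slide":[0.035,0,0],"claw":0},{"turn":[0,0,0],"slide":[0.035,0,0],"claw":0},{"turn":[0,0,0],"slide":[0.03,0,0],"claw":0},{"turn":[0,0,0],"slide":[0.015,0,0],"claw":0},{"turn":[0,0,0],"slide":[0,0,0],"claw":0}]'; python3 plan.py 574 36 61 -0.24
```

```text
time_s: 9.67
tool_pos: [565.0, 39.3, 82.1]
orientation: [-1.041, 1.305, 1.026]
force: [-0.7, -0.1, -0.4]
opening: 0.5
9.6667 [565.   39.3  82.1] F [-0.7 -0.1 -0.4] op 0.49248141331280054
[[ 0.01  -0.973  0.232]
 [-0.004  0.232  0.973]
 [-1.    -0.011 -0.001]]
1 slide tool now [ 0.0212 -0.0093 -0.0011] turn [ 0.32 -0.07  0.61] slide in target axes [ 0.0211 -0.0095 -0.0011]
-1 slide tool now [ 0.0212 -0.0093 -0.0011] turn [-1.7968e+02 -9.5000e-01 -1.2000e-01] slide in target axes [0.0211 0.0095 0.0011]
```

```bash
python3 -m pendant '[{"turn":[0.3,0,0.6],"slide":[0.011,-0.009,-0.001],"claw":0},{"turn":[0,0,0],"slide":[0.008,0,0],"claw":0},{"turn":[0,0,0],"slide":[0.002,0,0],"claw":0},{"turn":[0,0,0],"slide":[0,0,0],"claw":0}]'; python3 plan.py 574 28 61 -0.24
```

```text
time_s: 10.0
tool_pos: [571.4, 35.4, 62.5]
orientation: [-1.031, 1.315, 1.03]
force: [0.3, 0.3, 0.3]
opening: 0.5
10.0 [571.4  35.4  62.5] F [0.3 0.3 0.3] op 0.5036610114779834
[[-0.001 -0.971  0.238]
 [-0.002  0.238  0.971]
 [-1.     0.    -0.002]]
1 slide tool now [ 0.0015 -0.0043 -0.0066] turn [-0.01 -0.09 -0.02] slide in target axes [ 0.0015 -0.0043 -0.0066]
-1 slide tool now [ 0.0015 -0.0043 -0.0066] turn [ 1.7999e+02 -3.0000e-02  1.5000e-01] slide in target axes [0.0015 0.0043 0.0066]
```

```bash
python3 -m pendant '[{"turn":[0,0,0],"slide":[0.002,-0.002,-0.005],"claw":0},{"turn":[0,0,0],"slide":[0.001,-0.001,-0.004],"claw":0},{"turn":[0,0,0],"slide":[0,0,-0.001],"claw":0},{"turn":[0,0,0],"slide":[0,0,0],"claw":0}]'; python3 plan.py 571 18.8 61 -0.24; python3 -m pendant '[{"turn":[0,0,0],"slide":[0.001,0,-0.002],"claw":0},{"turn":[0,0,0],"slide":[0,0,-0.001],"claw":0}]'; python3 plan.py 571 18.8 61 -0.24
```

```text
time_s: 10.33
tool_pos: [573.0, 23.7, 62.8]
orientation: [-1.034, 1.311, 1.027]
force: [-0.4, 0.3, -0.1]
opening: 0.3
10.3333 [573.   23.7  62.8] F [-0.4  0.3 -0.1] op 0.2792136840223463
[[ 0.004 -0.971  0.237]
 [-0.002  0.237  0.971]
 [-1.    -0.005 -0.001]]
1 slide tool now [ 0.0018  0.0008 -0.0053] turn [ 0.03 -0.08  0.27] slide in target axes [ 0.0018  0.0008 -0.0053]
-1 slide tool now [ 0.0018  0.0008 -0.0053] turn [-1.7997e+02 -4.2000e-01 -1.3000e-01] slide in target axes [ 0.0018 -0.0008  0.0053]
time_s: 10.5
tool_pos: [572.7, 20.4, 62.6]
orientation: [-1.035, 1.31, 1.026]
force: [0.0, -0.1, 0.3]
opening: 0.1
10.5 [572.7  20.4  62.6] F [ 0.  -0.1  0.3] op 0.1317251171865986
[[ 0.006 -0.971  0.237]
 [-0.003  0.237  0.971]
 [-1.    -0.006 -0.001]]
1 slide tool now [ 0.0016  0.0013 -0.002 ] turn [ 0.02 -0.07  0.36] slide in target axes [ 0.0016  0.0013 -0.002 ]
-1 slide tool now [ 0.0016  0.0013 -0.002 ] turn [-1.7998e+02 -5.6000e-01 -1.2000e-01] slide in target axes [ 0.0016 -0.0013  0.002 ]
```

```bash
for i in 1; do python3 -m pendant '[{"turn":[0,0,0],"slide":[0.001,0,-0.0015],"claw":0},{"turn":[0,0,0],"slide":[0,0,-0.0005],"claw":0}]'; done; python3 -m pendant '[{"turn":[0,0,0],"slide":[0.001,0,-0.001],"claw":0},{"turn":[0,0,0],"slide":[0,0,-0.0005],"claw":0}]'; python3 snap.py 10 top; python3 - <<'E'
import cv2
a=cv2.imread("pics/top10.png")[120:220,190:320]; cv2.imwrite("pics/t10.png",cv2.resize(a,None,fx=6,fy=6,interpolation=cv2.INTER_CUBIC))
E
```

```text
time_s: 10.67
tool_pos: [572.3, 18.1, 61.8]
orientation: [-1.035, 1.31, 1.025]
force: [0.2, -0.6, 0.4]
opening: 0.7
time_s: 10.83
tool_pos: [572.4, 17.2, 61.1]
orientation: [-1.035, 1.308, 1.025]
force: [0.6, 3.8, 1.1]
opening: 0.9
```

View pics/t10.png

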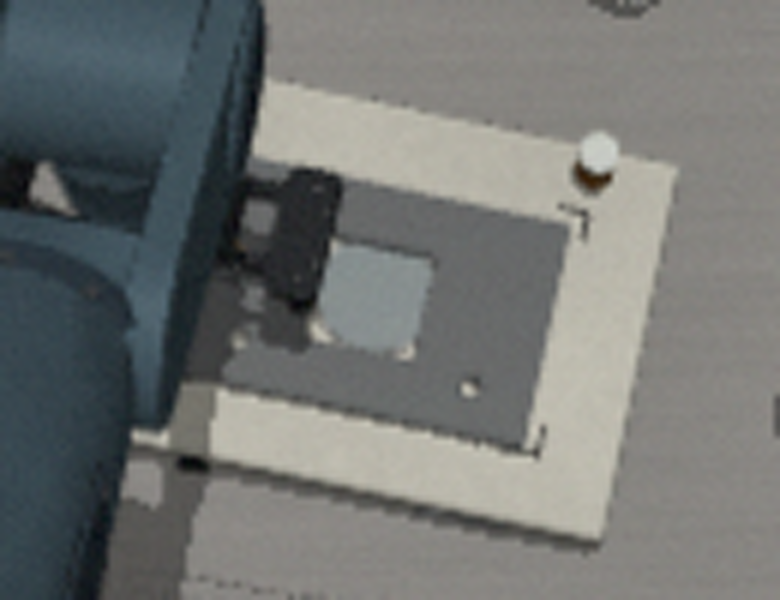

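```bash
python3 -m pendant '[{"turn":[0,0,0.3],"slide":[0,0,-0.0015],"claw":0},{"turn":[0,0,0],"slide":[0,0,-0.0012],"claw":0},{"turn":[0,0,0],"slide":[0,0,0],"claw":0}]'; python3 plan.py
```

```text
time_s: 11.13
tool_pos: [571.8, 15.1, 61.1]
orientation: [-1.032, 1.311, 1.03]
force: [-0.0, 1.7, 1.0]
opening: 0.0
11.1333 [571.8  15.1  61.1] F [-0.   1.7  1. ] op 0.046025465415602804
[[ 0.002 -0.972  0.237]
 [ 0.     0.237  0.972]
 [-1.    -0.002  0.001]]
```

```bash
python3 -m pendant '[{"turn":[0,0,0],"slide":[0,0,0.010],"claw":0},{"turn":[0,0,0],"slide":[-0.03,0,0],"claw":0},{"turn":[0,0,0],"slide":[-0.04,0,0],"claw":0},{"turn":[0,0,0],"slide":[-0.04,0,0],"claw":0},{"turn":[0,0,0],"slide":[-0.04,-0.005,-0.01],"claw":0},{"turn":[0,0,0],"slide":[0,-0.018,-0.024],"claw":0},{"turn":[0,0,0],"slide":[0,-0.018,-0.024],"claw":0},{"turn":[0,0,0],"slide":[0,-0.018,-0.024],"claw":0},{"turn":[0,0,0],"slide":[0,-0.018,-0.024],"claw":0},{"turn":[0,0,0],"slide":[0,-0.015,-0.015],"claw":1},{"turn":[0,0,0],"slide":[0,0,0],"claw":1},{"turn":[0,0,0],"slide":[0,0,0],"claw":1}]'; python3 plan.py;python3 snap.py 11 wrist; python3 - <<'E'
import cv2
a=cv2.imread("pics/wrist11.png")[0:220,85:415]; cv2.imwrite("pics/w11c.png",cv2.resize(a,None,fx=2.4,fy=2.4,interpolation=cv2.INTER_CUBIC))
E
```

```text
time_s: 12.13
tool_pos: [635.8, -116.2, 216.4]
orientation: [-1.036, 1.321, 1.033]
force: [-0.6, 0.3, 0.1]
opening: 18.7
12.1333 [ 635.8 -116.2  216.4] F [-0.6  0.3  0.1] op 18.67172967496189
[[-0.006 -0.972  0.234]
 [-0.007  0.234  0.972]
 [-1.     0.004 -0.008]]
```

View pics/w11c.png

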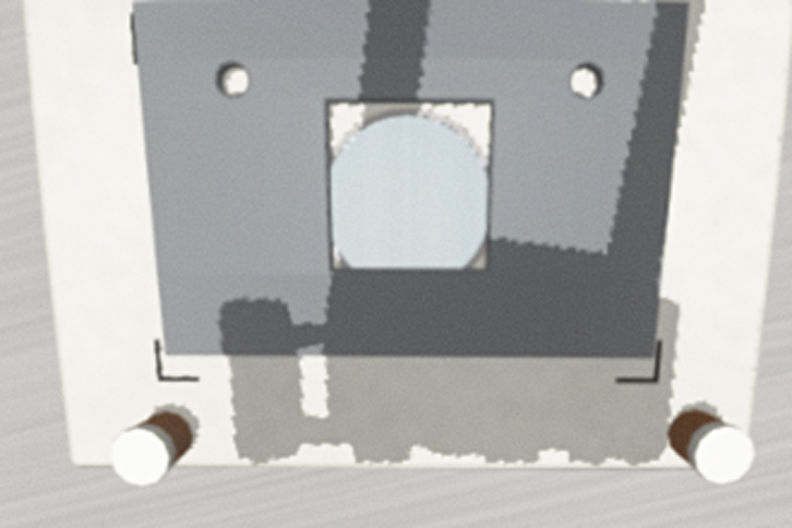

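```bash
python3 - <<'E'
from fit import *
c=np.load("pics/wrist11.npz"); f=lambda p:np.array(p)/2.4+[85-.3,-.3]
tl,al,r=base_fit(c,[(69,104),(69,-104)],f([(659,381),(158,380)]));print("base",tl,al,r.round(1).tolist())
M=[(65,100,8),(65,-100,8),(-30.5,30.5,8),(-30.5,-30.5,8),(30.5,-30.5,8),(30.5,30.5,8),(-38,65,8),(-38,-65,8)]
q,r=plate_fit(c,M,f([(659,357),(163,355),(494,101),(326,101),(334,269),(489,269),(586,81),(232,80)]),[545,-92,-.24,.075],False);print(q,r.round(1).tolist());report(tl,al,q)
E
```

```text
base [550.02499717 -97.27376155] -0.2358290195006517 [[0.5, 2.2], [-0.5, -2.2]]
[ 5.42921983e+02 -9.45332233e+01 -2.35567016e-01  7.50000000e-02] [[-1.8, 0.0], [1.5, 0.6], [-0.4, -0.2], [0.5, -0.1], [-0.7, 0.1], [-0.4, 0.1], [0.8, -0.6], [0.4, 0.0]]
plate in base [-7.5  1. ] 0.0003 tilt 0.075
hole err L,R (base) [[-7.5  1. ]
 [-7.4  1. ]] z [47.7 47.7]
corners nl,nr,nrb,nlb,fl,fr world [[503.8, 17.7, 57.7], [457.1, -176.8, 57.7], [456.6, -176.6, 49.7], [503.2, 17.8, 49.7], [629.9, -12.6, 48.0], [583.2, -207.0, 48.0]]
```

```bash
python3 -m pendant '[{"turn":[0,0.4,-0.3],"slide":[0,0.035,0],"claw":1},{"turn":[0,0,0],"slide":[0,0.04,0],"claw":1},{"turn":[0,0,0],"slide":[0,0.04,0],"claw":1},{"turn":[0,0,0],"slide":[0,0.04,0],"claw":1},{"turn":[0,0,0],"slide":[0,0.03,0],"claw":1},{"turn":[0,0,0],"slide":[0,0,0],"claw":1},{"turn":[0,0,0],"slide":[0,0,0],"claw":1}]'; python3 plan.py 444 -71 62 -0.238
```

```text
time_s: 12.77
tool_pos: [443.8, -62.5, 208.6]
orientation: [-1.042, 1.326, 1.041]
force: [0.1, -0.2, 0.7]
opening: 69.0
12.7667 [443.8 -62.5 208.6] F [ 0.1 -0.2  0.7] op 68.95408785952878
[[-0.013 -0.974  0.226]
 [-0.011  0.227  0.974]
 [-1.     0.01  -0.014]]
1 slide tool now [ 0.1467 -0.0036 -0.0062] turn [ 0.54 -0.79 -0.57] slide in target axes [ 0.1466 -0.0022 -0.0082]
-1 slide tool now [ 0.1467 -0.0036 -0.0062] turn [-179.45    0.9    -1.24] slide in target axes [0.1466 0.0022 0.0082]
```

```bash
python3 -m pendant '[{"turn":[0.5,-0.8,-0.6],"slide":[0.015,0.003,-0.008],"claw":1},{"turn":[0,0,0],"slide":[0.035,0.002,0],"claw":1},{"turn":[0,0,0],"slide":[0.035,0.002,0],"claw":1},{"turn":[0,0,0],"slide":[0.03,0,0],"claw":1},{"turn":[0,0,0],"slide":[0.01,0,0],"claw":1},{"turn":[0,0,0],"slide":[0,0,0],"claw":1}]'; python3 plan.py 446 -71 61 -0.238
```

```text
time_s: 13.27
tool_pos: [443.3, -68.3, 83.7]
orientation: [-1.046, 1.301, 1.024]
force: [-0.3, -0.3, -0.3]
opening: 88.0
13.2667 [443.3 -68.3  83.7] F [-0.3 -0.3 -0.3] op 87.9741262514379
[[ 0.015 -0.973  0.23 ]
 [-0.005  0.23   0.973]
 [-1.    -0.016 -0.002]]
1 slide tool now [ 0.0227 -0.0029 -0.0019] turn [ 0.33 -0.09  0.91] slide in target axes [ 0.0227 -0.0033 -0.0019]
-1 slide tool now [ 0.0227 -0.0029 -0.0019] turn [-1.7966e+02 -1.4300e+00 -1.5000e-01] slide in target axes [0.0227 0.0033 0.0019]
```

```bash
python3 -m pendant '[{"turn":[0.3,-0.1,0.9],"slide":[0.012,-0.002,-0.002],"claw":1},{"turn":[0,0,0],"slide":[0.008,0,0],"claw":1},{"turn":[0,0,0],"slide":[0.002,0,0],"claw":1},{"turn":[0,0,0],"slide":[0,0,0],"claw":1}]'; python3 plan.py 465 -76 61 -0.238
```

```text
time_s: 13.6
tool_pos: [448.4, -70.5, 61.8]
orientation: [-1.035, 1.31, 1.033]
force: [0.1, -0.4, -0.2]
opening: 87.8
13.6 [448.4 -70.5  61.8] F [ 0.1 -0.4 -0.2] op 87.82676140346476
[[ 0.002 -0.972  0.233]
 [-0.     0.233  0.972]
 [-1.    -0.002 -0.   ]]
1 slide tool now [ 0.0008 -0.0174 -0.0015] turn [ 0.16 -0.    0.1 ] slide in target axes [ 0.0008 -0.0174 -0.0014]
-1 slide tool now [ 0.0008 -0.0174 -0.0015] turn [-1.7984e+02 -1.5000e-01 -0.0000e+00] slide in target axes [0.0008 0.0174 0.0014]
```

```bash
python3 -m pendant '[{"turn":[0.2,0,0],"slide":[0.001,-0.004,-0.001],"claw":1},{"turn":[0,0,0],"slide":[0.001,-0.004,0],"claw":1},{"turn":[0,0,0],"slide":[0.001,-0.004,0],"claw":1},{"turn":[0,0,0],"slide":[0.001,-0.002,0],"claw":1},{"turn":[0,0,0],"slide":[0,0,0],"claw":1}]'; python3 plan.py 468 -77 61 -0.238
```

```text
time_s: 14.02
tool_pos: [465.9, -75.9, 60.8]
orientation: [-1.037, 1.308, 1.025]
force: [-0.1, -0.2, 0.4]
opening: 88.2
14.0167 [465.9 -75.9  60.8] F [-0.1 -0.2  0.4] op 88.19850334024687
[[ 0.008 -0.972  0.236]
 [-0.003  0.236  0.972]
 [-1.    -0.008 -0.001]]
1 slide tool now [-0.0002 -0.0023 -0.0006] turn [-0.01 -0.06  0.48] slide in target axes [-0.0002 -0.0023 -0.0006]
-1 slide tool now [-0.0002 -0.0023 -0.0006] turn [1.7998e+02 7.6000e-01 1.0000e-01] slide in target axes [-0.0002  0.0023  0.0006]
```

```bash
python3 -m pendant '[{"turn":[0,0,0.4],"slide":[0,-0.002,0],"claw":1},{"turn":[0,0,0],"slide":[0,-0.002,0],"claw":1},{"turn":[0,0,0],"slide":[0,-0.001,0],"claw":1}]';  python3 -m pendant '[{"turn":[0,0,0],"slide":[0,-0.001,0],"claw":1},{"turn":[0,0,0],"slide":[0,-0.001,0],"claw":1}]'; python3 plan.py 476 -79 61 -0.238; python3 snap.py 12 scene;  python3 - <<'E'
import cv2
a=cv2.imread("pics/scene12.png")[170:270,210:360]; cv2.imwrite("pics/s12.png",cv2.resize(a,None,fx=5,fy=5,interpolation=cv2.INTER_CUBIC))
E
```

```text
time_s: 14.27
tool_pos: [470.4, -76.9, 60.8]
orientation: [-1.032, 1.314, 1.032]
force: [-1.4, 0.5, -1.6]
opening: 88.3
time_s: 14.43
tool_pos: [472.5, -77.4, 60.7]
orientation: [-1.032, 1.314, 1.033]
force: [0.8, -0.4, -0.4]
opening: 88.1
14.4333 [472.5 -77.4  60.7] F [ 0.8 -0.4 -0.4] op 88.06758657682502
[[-0.001 -0.972  0.236]
 [-0.001  0.236  0.972]
 [-1.     0.001 -0.001]]
1 slide tool now [-0.0003 -0.0038 -0.0008] turn [-0.01 -0.05 -0.07] slide in target axes [-0.0003 -0.0038 -0.0008]
-1 slide tool now [-0.0003 -0.0038 -0.0008] turn [ 1.7999e+02 -1.1000e-01  8.0000e-02] slide in target axes [-0.0003  0.0038  0.0008]
```

View pics/s12.png

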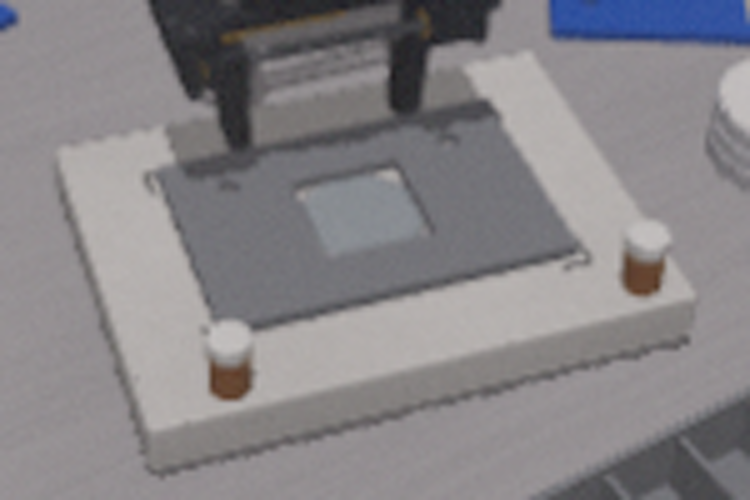

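```bash
python3 -m pendant '[{"turn":[0,0,0],"slide":[0,-0.001,0],"claw":1},{"turn":[0,0,0],"slide":[0,-0.001,0],"claw":1}]';  python3 -m pendant '[{"turn":[0,0,0],"slide":[0,-0.001,0],"claw":1}]'
```

```text
time_s: 14.65
tool_pos: [473.6, -77.5, 60.5]
orientation: [-1.03, 1.316, 1.035]
force: [-6.4, 1.1, 5.3]
opening: 88.2
time_s: 14.73
tool_pos: [473.7, -77.5, 60.4]
orientation: [-1.029, 1.317, 1.037]
force: [-4.8, -0.1, 5.2]
opening: 88.6
```

```bash
python3 -m pendant '[{"turn":[0,0,0],"slide":[-0.001,0.012,0],"claw":1},{"turn":[0,0,0],"slide":[-0.02,0.004,0],"claw":1},{"turn":[0,0,0],"slide":[-0.04,0,0],"claw":1},{"turn":[0,0,0],"slide":[-0.04,0,0],"claw":1},{"turn":[0,0,0],"slide":[-0.04,-0.015,0],"claw":1},{"turn":[0,0,0],"slide":[-0.01,-0.04,0],"claw":1},{"turn":[0,0,0],"slide":[0,-0.04,0],"claw":1},{"turn":[0,0,0],"slide":[0,-0.04,0],"claw":1},{"turn":[0,0,0],"slide":[0,-0.035,0],"claw":1},{"turn":[0,0,0],"slide":[0,0,0],"claw":1},{"turn":[0,0,0],"slide":[0,0,0],"claw":1}]'; python3 plan.py;python3 snap.py 13 wrist scene; python3 - <<'E'
import cv2
a=cv2.imread("pics/wrist13.png")[0:220,85:415]; cv2.imwrite("pics/w13c.png",cv2.resize(a,None,fx=2.4,fy=2.4,interpolation=cv2.INTER_CUBIC))
a=cv2.imread("pics/scene13.png")[170:270,210:360]; cv2.imwrite("pics/s13.png",cv2.resize(a,None,fx=5,fy=5,interpolation=cv2.INTER_CUBIC))
E
```

```text
time_s: 15.65
tool_pos: [630.7, -114.9, 218.3]
orientation: [-1.034, 1.311, 1.029]
force: [-0.4, 1.0, 0.4]
opening: 88.0
15.65 [ 630.7 -114.9  218.3] F [-0.4  1.   0.4] op 88.01140019911753
[[ 0.003 -0.972  0.236]
 [-0.001  0.236  0.972]
 [-1.    -0.003 -0.001]]
```

View pics/w13c.png

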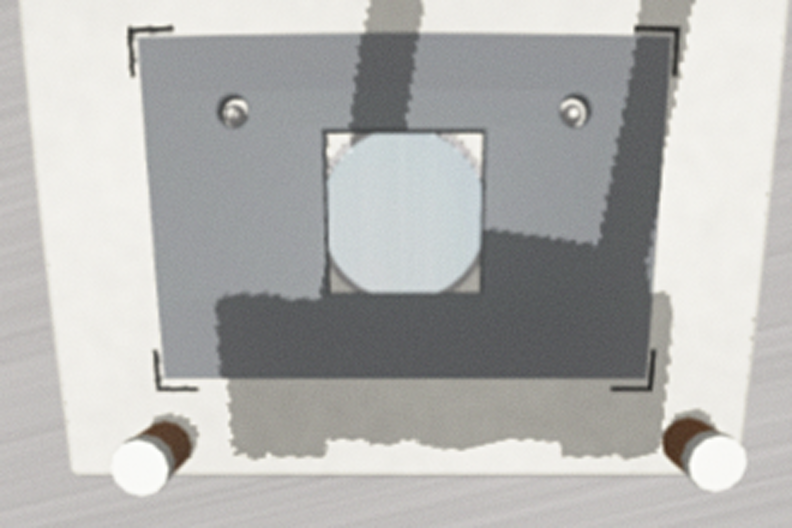

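View pics/s13.png

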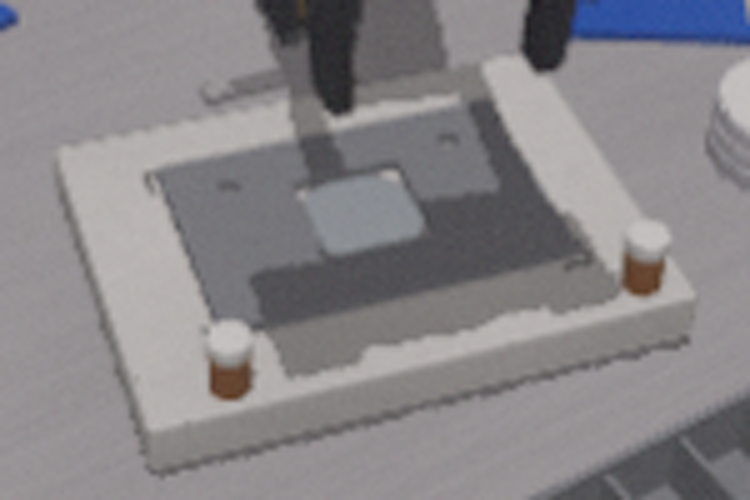

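Both pins show in their holes, at crop (234,112) and (573,112), and all four L marks frame the plate evenly. I'll check flatness from depth, and check that the bystanders have not moved.

```bash
python3 - <<'E'
from fit import *
c=np.load("pics/wrist13.npz"); f=lambda p:np.array(p)/2.4+[85-.3,-.3]
d=c['d'];K=c['intrinsics'];R=c['R'];t=c['t']
def Z(p,z0):
    px=f([p])[0].round().astype(int); v=np.median(d[px[1]-2:px[1]+3,px[0]-2:px[0]+3])
    u=cv2.undistortPoints(np.array([[px]],float),K,c['dist_coeffs'])[0,0]; return (R.T@(np.r_[u,1]*v-t)).round(1)
for n,p in dict(nl=(640,60),nr=(165,60),fl=(640,360),fr=(180,360),mid=(400,90),base_l=(720,200),base_r=(80,200),base_far=(250,420),base_near=(280,15)).items(): print(n,Z(p,0))
tl,al,r=base_fit(c,[(69,104),(69,-104),(-69,-104),(-69,104)],f([(653,389),(158,388),(130,29),(679,29)]));print("base",tl,al,r.round(1).tolist())
M=[(65,100,8),(65,-100,8),(-65,-100,8),(-65,100,8),(30.5,-30.5,8),(30.5,30.5,8),(-30.5,30.5,8),(-30.5,-30.5,8)]
q,r=plate_fit(c,M,f([(648,377),(164,377),(138,37),(672,37),(332,293),(481,293),(485,131),(324,131)]),[550,-96,-.24,.0],True);print(q,abs(r).max());report(tl,al,q)
a=np.load("pics/scene0.npz")['im'].astype(int);b=np.load("pics/scene13.npz")['im'].astype(int);m=(abs(a-b).sum(2)>60).astype(np.uint8)*255;cv2.imwrite("pics/diff.png",m)
E
```

```text
nl [514.7   2.1  49. ]
nr [ 472.5 -171.1   48.5]
fl [626.8 -16.2  48.2]
fr [ 582.4 -199.7   48.5]
mid [504.2 -87.8  48.7]
base_l [571.7  28.7  40.6]
base_r [ 510.8 -222.2   40.8]
base_far [ 614.9 -181.2   40.6]
base_near [ 465.7 -125.5   40.3]
base [548.66093289 -96.53371068] -0.23789727877150432 [[1.8, 1.7], [0.6, -2.0], [-1.6, -1.2], [-0.8, 1.5]]
[ 5.48308047e+02 -9.61605276e+01 -2.36624858e-01 -4.97573594e-03] 1.0665540565731817
plate in base [-0.4  0.3] 0.0013 tilt -0.005
hole err L,R (base) [[-0.5  0.2]
 [-0.3  0.2]] z [39.5 39.5]
corners nl,nr,nrb,nlb,fl,fr world [[508.5, 16.3, 47.4], [461.6, -178.1, 47.4], [461.7, -178.1, 39.4], [508.6, 16.3, 39.4], [634.9, -14.2, 48.0], [588.0, -208.6, 48.0]]
```

View pics/diff.png

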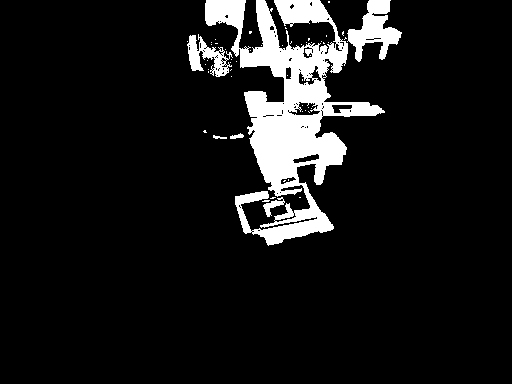

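```bash
python3 -c "
from rig import robot
print(robot.job_done())"
```

```text
the job is handed in; nothing more can be done
None
```

The stage plate is seated on the light base with both holes over the pins. I handed the job in at about 15.8 s, with the gripper open and well clear above the base.

**What I did:** With closed fingers I pushed the plate's right edge. That went about 3 mm too far, so I pushed back about 2 mm from the left edge. I then pushed the near edge with both fingers open to square the plate, and on until the plate dropped over the pins. It was never gripped or lifted. The largest force I read was about 8 N.

**Last checks:**
- **Fit:** Both pins show in their holes. The plate's centre is within 0.5 mm of the base's and its turn within 0.001 rad, with the L marks even all round.
- **Flatness:** The depth camera puts the plate's top at 48.2–49.0 mm at the four corners. The base reads 40.3–40.8 mm, so the plate lies flat.
- **Bystanders:** Comparing the scene camera's first and last pictures, the vials, dishes and jar are unchanged. The forceps are partly hidden by the arm and its shadow in the last picture. The fingers stayed above 40 mm, so they never came near the forceps.

**Disagreements:** The base position differed by 1–3 mm between views, so I used offsets measured within one picture. An early scene-camera estimate put the plate 6 mm off sideways; the closer wrist view said 2.8 mm, and I used that.

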